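# Shift the carton feeder's format lever to round

## Robot

A 6-joint arm with a two-finger parallel gripper is mounted at the origin on the work surface. World frame = base frame: x ahead of the robot, y to its left, z up, the work surface at z = 0. Lengths are in mm, angles in degrees, forces in N, time in s.
With the tool pointing down it reaches from about 350 to 850 mm from the base axis. Payload 8.1 kg.
Tool frame: the origin (TCP) lies at the very end of the fingers, on their centre line; the grasp point (between the pads) lies 19 mm behind it (r.grip_depth is the distance from the TCP to the grasp point, in mm); y points along the fingers, z is the direction in which the jaws open and shut, and the axes are right-handed (so a half turn about y gives the same grasp; the last joint's range is limited). The gripper opens to 85 mm and grips with 20 to 120 N. Pads are 22 mm wide; open, the fingers measure 114 mm over their backs; the gripper's body (76 mm by 85 mm) begins 54 mm behind the grasp point. The pads swing forward as they close: fully open they stand 13 mm farther back than shut.
Start: joints at [-73.419, 7.471, 85.268, -0, 87.261, -4.893], TCP at [219.672, -558.345, 231.292] pointing down, gripper open.
Joint ranges: [-169.43, 169.43], [-51.17, 129.36], [1.28, 143.12], [-76.62, 256.62], [0, 156.53], [-152.29, 152.29]. Speed limits (degrees/s): [136.94, 136.94, 159.86, 180, 180, 180].

## Interface

Orientations are given as [roll, pitch, yaw] about the fixed x, y, z axes, in that order (R = Rz(yaw) Ry(pitch) Rx(roll)).
In Python, from bench import readout, eyes, r gives the robot as it stands. The module is installed in compiled form; this text tells all that it offers.
- The arm moves only by the tool move_arm, never from a script. Its argument "motion" is text: rows parted by semicolons, each of 6 numbers parted by spaces: the shift along the world's x, y, z in cm, then the turn, a rotation vector about the world's x, y, z in degrees. A call has 1 to 10 rows; each row is the pose to reach, as a shift and turn from the pose commanded when the call began; what a row does not reach only later rows make up. A row lasts 1/12 s, in which the tool goes at most 41.7 mm and 7.16 degrees, less where a joint would pass 70% of its speed; a pose out of reach is approached as far as the arm can. A call with a gripper value outside its range is refused whole. "fingers" is the finger opening in cm, from 0 to 8.54, set as the call begins (left out, the last holds). The fingers move at their own pace and stop on an object; "squeeze" is the grip in N (left out, the last holds). Time passes only in rows, so rows that repeat a pose let the fingers close. It gives the time, the measured TCP pose, the force and the opening at its end, in the units of the state.
- readout.sense(): the state, without advancing time (a new reading comes with each control period).
- eyes.snapshot(name): name is "scene" or "top"; returns a dict with "image" (400x640x3 uint8, blue, green, red), "fx", "fy", "cx", "cy" (pixels), "world_to_cam" (4x4, takes a point from world to camera coordinates). Camera axes: x right, y down, z forward; pixel columns grow to the right and rows downward; lengths in mm; the calibration is good to about 2 mm. A picture is of the moment at which its call begins. There is no depth.
- r.hand_in(): hands the job in, once; it reports no verdict.
The state is a dict: "time": time; "joint_pos": joint angles; "qd": joint speeds; "joint_efforts": joint torques, N m; "tool_pos": TCP position; "tcp_rot": TCP orientation; "ft_force": force on the tool from outside, world axes, zero at the start; "wrist_torque": the same for the moment, N m; "finger_gap": finger opening in mm.
Only numpy, scipy, OpenCV 4.12 (cv2) and the standard library are available. Lean on these libraries where they do the work, as an engineer would, in place of code of your own. Each camera call takes 0.05 s, during which the arm holds its last target. There are 200 camera calls.

## Task

Set the carton feeder to the round format: with the fingertips, push its black lever out of the unmarked middle slot, along the cross channel and fully home into the slot marked by the round tag, going into none of the other marked slots on the way. Only push the lever, never pinch it between the fingers, and leave the loose things around it where they stand.

Things in the scene. Friction and masses are not known exactly. Their poses are not given: they have to be found in the camera images.
- feeder: carton feeder fixed on the bench: grey box 240 mm (x) by 370 mm (y), deck at 94 mm. Origin on the bench under the gate's centre; x away from the robot, y towards the clear-walled carton hopper on its deck (walls at y = +118 and +238 mm, tops at 169 mm above the bench), turned up to 0.3 rad
- gate_centre (a point): centre of the gate, on top of the light metal gate plate, 100 mm above the bench; axes as the feeder. Openings (mm): cross channel x -7.5..7.5, y -34..34; at both its ends, y 20..34 and -34..-20, marked slots run to x = 27 and x = -27 (outer wall in line with the channel's end); unmarked middle slot y -7..7 runs to x = -27 only: the lever starts there
- lever_pivot (a point): the lever's pivot, 73 mm below gate_centre. The lever rocks about it in x and y, stays where it is left, and is stopped by its 10 mm stem meeting the gate's walls; about 3 N at the grip moves it
- grip (a point): centre of the lever's black grip, 120 mm from the pivot along the lever (its z axis): square bar 26 x 26 mm, 70 mm long. Upright it spans 12 to 82 mm above the plate. Fully home in a marked slot it is about 32 mm in x and 42 mm in y from gate_centre, and 42 mm in plan from that slot's tag
- lever_fore (a joint): rocking of the lever along the feeder's x, rad: 0 upright (in the cross channel), positive away towards +x, about +0.27 or -0.27 fully home in a marked slot; at the start between -0.285 and -0.19, in the middle slot
- lever_side (a joint): rocking of the lever along the feeder's y, rad: 0 in the middle, positive towards +y (the hopper), about +0.37 or -0.37 in the marked slots
- tag_round: fixed dark metal tag, 4 mm thick, on the gate plate beyond the outer end of one of the four marked slots (which one varies), at x = +74 or -74 and y = +44 or -44 mm from gate_centre: the signs tell the slot. Origin: centre of its underside, axes as the feeder. From above: a round disc of 34 mm diameter.
- tag_triangle: fixed dark metal tag, 4 mm thick, on the gate plate beyond the outer end of one of the four marked slots (which one varies), at x = +74 or -74 and y = +44 or -44 mm from gate_centre: the signs tell the slot. Origin: centre of its underside, axes as the feeder. From above: a triangle with sides of about 38 mm.
- tag_bar: fixed dark metal tag, 4 mm thick, on the gate plate beyond the outer end of one of the four marked slots (which one varies), at x = +74 or -74 and y = +44 or -44 mm from gate_centre: the signs tell the slot. Origin: centre of its underside, axes as the feeder. From above: a narrow bar, 42 mm along y by 12 mm.
- tag_cross: fixed dark metal tag, 4 mm thick, on the gate plate beyond the outer end of one of the four marked slots (which one varies), at x = +74 or -74 and y = +44 or -44 mm from gate_centre: the signs tell the slot. Origin: centre of its underside, axes as the feeder. From above: a cross (plus sign) 36 mm wide with 10 mm arms.
- glue_stick: loose bystander: white glue stick, 26 mm diameter, 68 mm tall, standing on the feeder's deck at its near -y corner; origin at the centre of its foot
- tape_roll: loose bystander: roll of clear tape lying flat on the bench beside the feeder, 90 mm diameter, 48 mm high; origin at the centre of its underside
- carton: loose bystander: filled green carton 150 x 60 x 28 mm lying on the bench beside the feeder; origin at the centre of its underside
- jar: loose bystander: closed jar, 52 mm diameter, 75 mm tall, standing on the bench; origin at the centre of its foot

How it is judged (in metres and radians):
At the end, for the whole second after the job is handed in: The lever rests in the slot of the round tag, at the slot's end to within about 4 mm at the grip (grip centre within 46 mm, in plan, of the round tag's centre), and the glue stick, tape roll, carton and jar stand upright within 15 mm of where they were (horizontal distance between grip and tag_round below 0.046 m and velocity of joint lever_fore between -0.05 and 0.05 rad/s and distance of each of glue_stick, tape_roll, carton, jar from where it was at the start of the episode below 0.015 m and angle between each of glue_stick, tape_roll, carton, jar's own z axis and vertical below 0.2 rad); the robot touches nothing.
It fails at once if the lever goes into a slot marked by another tag (grip centre within 52 mm, in plan, of that tag) (horizontal distance between grip and tag_triangle below 0.052 m or horizontal distance between grip and tag_bar below 0.052 m or horizontal distance between grip and tag_cross below 0.052 m).
It fails at once if the lever is pinched: two opposite sides of its grip are pressed at once ((contact force between the fingers and lever_fore_c2 above 1 N and contact force between the fingers and lever_fore_c3 above 1 N) or (contact force between the fingers and lever_fore_c4 above 1 N and contact force between the fingers and lever_fore_c5 above 1 N)).
It fails at once if a loose bystander is lifted, carried, shoved by more than 15 mm or tipped (distance of any of glue_stick, tape_roll, carton, jar from where it was at the start of the episode above 0.015 m or angle between any of glue_stick, tape_roll, carton, jar's own z axis and vertical above 0.2 rad).
It also fails if it takes over 48 s, if anything falls off the work surface, if the arm or the gripper's body presses on something with over 40 N, if the wrist force passes 120 N, or if a joint passes its speed limit or range.

## Working session

There is one attempt and no reset: what is moved stays moved. The work goes in short steps, Python scripts to look and compute and a tool call to move; the robot and the scene stay as the last step left them, time stands still between calls to the robot, and variables do not carry over. Pictures are saved under pics/ and viewed, about 8 in all and at most 12, crops included, and the job is handed in when it is done.

Besides the shell and the picture viewer there is one more tool, called after "Call:" as name(argument=value, ...), one argument or row to a line, values as JSON. move_arm: Moves the arm, as the interface text tells. Its arguments: {"type":"object","properties":{"motion":{"type":"string"},"fingers":{"type":"number"},"squeeze":{"type":"number"}},"required":["motion"]}

```bash
mkdir -p pics
python3 - <<'E'
from bench import readout, eyes, r
import cv2,json,numpy as np
for n in ("scene","top"):
    s=eyes.snapshot(n); cv2.imwrite(f"pics/{n}0.png",s["image"])
    json.dump({k:np.array(v).tolist() for k,v in s.items() if k!="image"},open(f"{n}.json","w"))
    print(n,s["fx"],s["cx"],np.round(s["world_to_cam"],3).tolist())
s=readout.sense();print({k:np.round(v,2).tolist() for k,v in s.items()})
E
```

```text
scene 375.3052480332762 313.1265451380625 [[-0.159, 0.987, -0.01, 153.15], [0.725, 0.11, -0.679, -313.563], [-0.67, -0.115, -0.734, 1117.472], [0.0, 0.0, 0.0, 1.0]]
top 430.2308208190377 316.07032992090234 [[0.005, -1.0, 0.013, -88.986], [-0.999, -0.006, -0.043, 536.456], [0.043, -0.013, -0.999, 942.925], [0.0, 0.0, 0.0, 1.0]]
{'time': 0.1, 'joint_pos': [-73.42, 7.51, 85.32, 0.0, 87.26, -4.89], 'qd': [0.02, -0.03, -0.15, 0.05, -0.09, 0.03], 'joint_efforts': [0.0, -57.1, -50.19, -0.0, 0.01, -0.0], 'tool_pos': [219.56, -557.87, 230.35], 'tcp_rot': [-90.09, 0.01, -158.52], 'ft_force': [-0.51, 0.03, 0.35], 'wrist_torque': [0.05, 0.05, -0.02], 'finger_gap': 85.51}
```

View pics/top0.png

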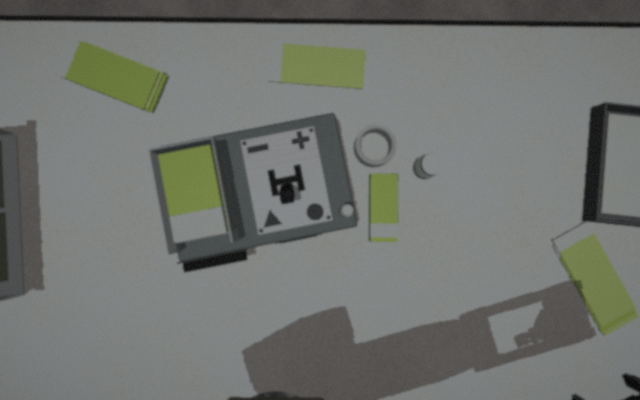

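View pics/scene0.png

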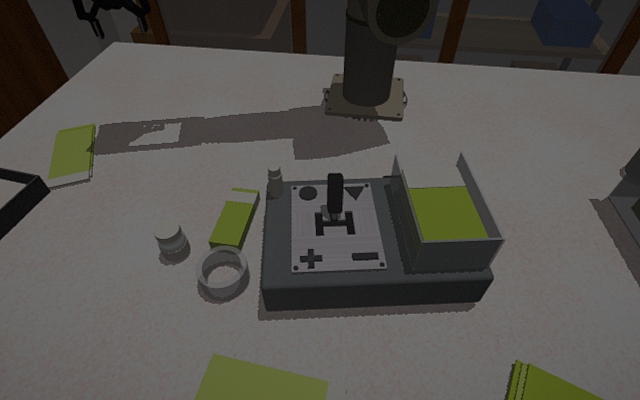

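Top view: feeder is turned about 11°. The tags are round (315,211), triangle (273,219), cross (300,140) and bar (257,148), so round is the near (-x), -y slot. The glue stick is at (348,211), next to it. The scene view agrees.

```bash
cat > h.py <<'E'
import json,numpy as np,cv2
C={n:json.load(open(f"{n}.json")) for n in("scene","top")}
def ray(n,u,v,z):
    c=C[n];T=np.array(c["world_to_cam"]);R,t=T[:3,:3],T[:3,3]
    d=R.T@np.array([(u-c["cx"])/c["fx"],(v-c["cy"])/c["fy"],1]);o=-R.T@t
    return (o+d*(z-o[2])/d[2])[:2]
def proj(n,p):
    c=C[n];T=np.array(c["world_to_cam"]);q=T[:3,:3]@np.array(p)+T[:3,3]
    return np.array([c["fx"]*q[0]/q[2]+c["cx"],c["fy"]*q[1]/q[2]+c["cy"]])
E
python3 - <<'E'
import cv2
im=cv2.imread("pics/top0.png")[120:240,230:370]
cv2.imwrite("pics/crop_top.png",cv2.resize(im,None,fx=5,fy=5,interpolation=cv2.INTER_CUBIC))
from h import *
img=np.array([[315.5,211.5],[273,219],[300,140],[257,148]]);loc=np.array([[-74,-44],[-74,44],[74,-44],[74,44]],float)
W=np.array([ray("top",*p,103) for p in img])
a=loc-loc.mean(0);b=W-W.mean(0)
th=np.arctan2((a[:,0]*b[:,1]-a[:,1]*b[:,0]).sum(),(a*b).sum())
R=np.array([[np.cos(th),-np.sin(th)],[np.sin(th),np.cos(th)]])
print(np.degrees(th),W.mean(0),W.round(1).tolist(),(W-(a@R.T+W.mean(0))).round(1).tolist())
g=ray("top",348,211,162);print("glue local",R.T@(g-W.mean(0)),g)
S=[(308,193),(354,192),(311,259),(365,256.5)]
S=np.array([ray("scene",*p,103) for p in S]);print("scene tags r,t,x,b",S.round(1).tolist(),S.mean(0))
E
```

```text
12.296000752485016 [579.50368603 -25.03078167] [[515.5, -83.9], [500.0, 1.1], [659.7, -51.9], [642.8, 34.6]] [[-1.1, -0.2], [2.2, -1.1], [-1.4, 0.4], [0.4, 0.9]]
glue local [ -88.01691524 -102.65803607] [ 515.36811993 -144.07816257]
scene tags r,t,x,b [[517.1, -80.5], [501.5, 4.6], [662.4, -50.7], [644.4, 34.7]] [581.3535503  -22.97519818]
```

View pics/crop_top.png

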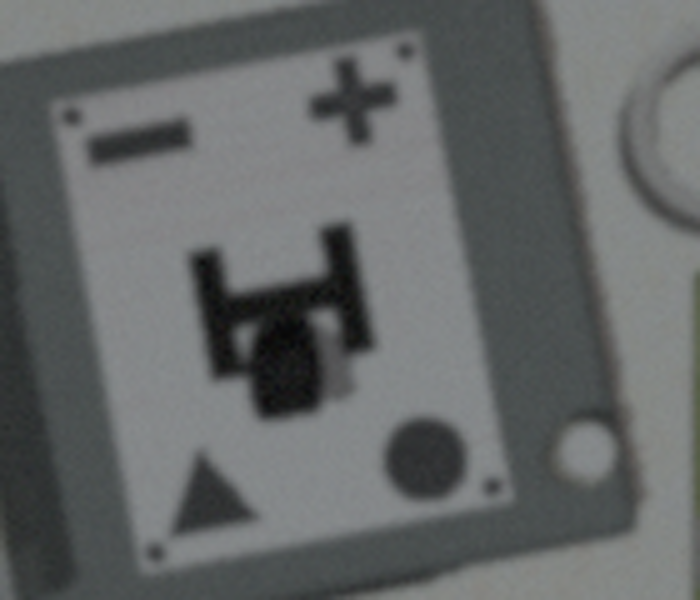

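Call:
move_arm(
  motion="0.9 1.7 0 0 0 -3; 2.3 4.4 0 0 0 -6; 4 7.7 0 0 0 -9.5; 5.8 11.1 0 0 0 -9.5; 7.6 14.6 0 0 0 -9.5; 9.4 18 0 0 0 -9.5; 11.2 21.5 0 0 0 -9.5; 12.7 24.4 0 0 0 -9.5; 13.4 25.7 0 0 0 -9.5; 13.4 25.7 0 0 0 -9.5",
  fingers=0,
  squeeze=20,
)

```text
time: 0.93
tool_pos: [354.9, -298.5, 231.1]
tcp_rot: [-90.1, 0.0, -167.8]
ft_force: [-0.1, -0.5, 0.4]
finger_gap: -0.1
```

Call:
move_arm(
  motion="0.9 1.7 0 0 0 0; 2.3 4.4 0 0 0 0; 4 7.7 0 0 0 0; 5.8 11.1 0 0 0 0; 7.6 14.6 0 0 0 0; 9.4 18 0 0 0 0; 11.2 21.5 0 0 0 0; 12.7 24.4 0 0 0 0; 13.4 25.7 0 0 0 0; 13.4 25.7 0 0 0 0",
)

```text
time: 1.77
tool_pos: [488.6, -42.2, 230.8]
tcp_rot: [-90.1, -0.0, -167.8]
ft_force: [0.3, -0.4, -0.1]
finger_gap: -0.0
```

Call:
move_arm(
  motion="0 0 -1.5 0 0 0; 0 0 -4 0 0 0; 0 0 -6.5 0 0 0; 0 0 -8 0 0 0; 0 0 -8.6 0 0 0; 0 0 -8.6 0 0 0; 0 0 -8.6 0 0 0",
)

```text
time: 2.35
tool_pos: [487.7, -45.2, 145.8]
tcp_rot: [-90.0, -0.0, -168.1]
ft_force: [-0.5, -0.9, 0.4]
finger_gap: 0.3
```

Run:
```python
from bench import readout, eyes, r
import cv2,numpy as np
a=eyes.snapshot("top")["image"][120:260,220:370];b=eyes.snapshot("scene")["image"][130:270,270:420]
cv2.imwrite("pics/c1.png",np.hstack([cv2.resize(x,(400,373),interpolation=cv2.INTER_CUBIC) for x in(a,b)]))
s=readout.sense();print({k:np.round(s[k],2).tolist() for k in("time","tool_pos","tcp_rot","ft_force","finger_gap")})
```

```text
{'time': 2.45, 'tool_pos': [488.64, -45.04, 146.91], 'tcp_rot': [-89.94, 0.12, -168.06], 'ft_force': [-0.26, -0.07, 0.22], 'finger_gap': -0.03}
```

View pics/c1.png

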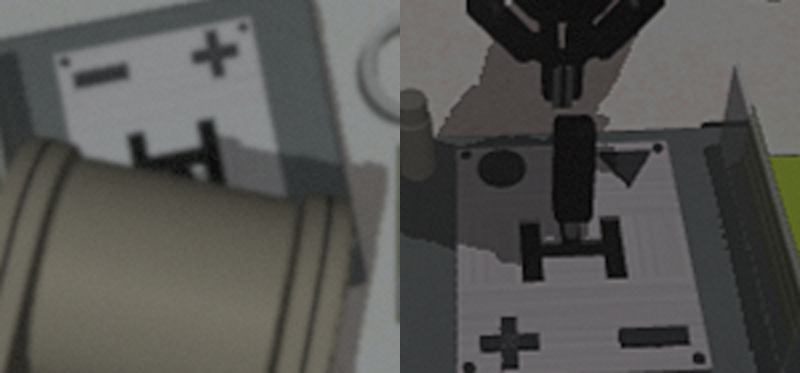

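The fingers sit squarely behind the lever, on its -x side; the glue stick is well clear. Next I push along the feeder's +x.

Call:
move_arm(
  motion="0.5 0.1 0 0 0 0; 1.5 0.3 0 0 0 0; 2.2 0.5 0 0 0 0; 2.8 0.6 0 0 0 0; 3.4 0.7 0 0 0 0; 4 0.85 0 0 0 0; 4.6 1 0 0 0 0; 5.2 1.1 0 0 0 0; 5.5 1.17 0 0 0 0; 5.5 1.17 0 0 0 0",
)

```text
time: 3.28
tool_pos: [543.3, -32.5, 145.2]
tcp_rot: [-90.0, 0.0, -168.0]
ft_force: [-1.8, -0.0, 1.7]
finger_gap: 0.0
```

Call:
move_arm(
  motion="0.3 0.06 0 0 0 0; 0.6 0.13 0 0 0 0; 0.9 0.19 0 0 0 0; 1.2 0.25 0 0 0 0; 1.3 0.28 0 0 0 0; 1.3 0.28 0 0 0 0; 1.3 0.28 0 0 0 0",
)

```text
time: 3.87
tool_pos: [555.8, -29.8, 145.3]
tcp_rot: [-90.0, 0.0, -168.0]
ft_force: [-2.0, -0.9, 1.4]
finger_gap: -0.2
```

Run:
```python
from bench import readout, eyes, r
import cv2,numpy as np
a=eyes.snapshot("top")["image"][120:260,220:370];b=eyes.snapshot("scene")["image"][130:270,270:420]
cv2.imwrite("pics/c2.png",np.hstack([cv2.resize(x,(400,373),interpolation=cv2.INTER_CUBIC) for x in(a,b)]))
s=readout.sense();print({k:np.round(s[k],2).tolist() for k in("time","tool_pos","tcp_rot","ft_force","finger_gap")})
```

```text
{'time': 3.97, 'tool_pos': [555.67, -29.85, 145.23], 'tcp_rot': [-90.0, 0.01, -168.03], 'ft_force': [-1.45, -0.78, 1.36], 'finger_gap': -0.09}
```

View pics/c2.png

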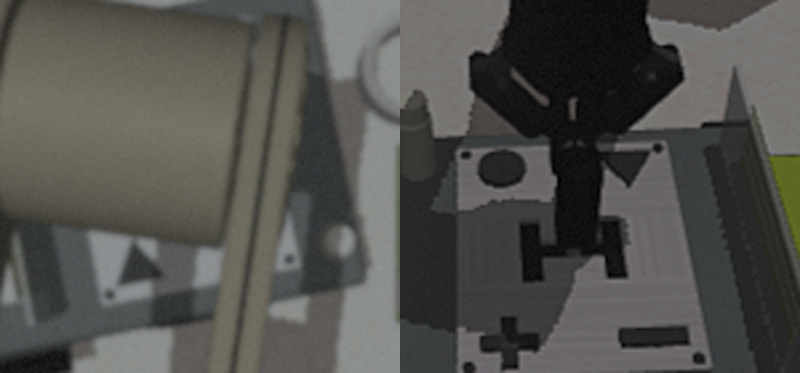

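The lever looks upright in the cross channel. I'll nudge it to the far channel wall to be sure.

Call:
move_arm(
  motion="0.1 0.02 0 0 0 0; 0.2 0.04 0 0 0 0; 0.3 0.06 0 0 0 0; 0.3 0.06 0 0 0 0",
)

```text
time: 4.3
tool_pos: [558.8, -29.2, 145.4]
tcp_rot: [-90.0, 0.0, -168.0]
ft_force: [-3.2, -0.2, 3.5]
finger_gap: 0.1
```

Call:
move_arm(
  motion="0.1 0.02 0 0 0 0; 0.2 0.04 0 0 0 0; 0.2 0.04 0 0 0 0; 0.2 0.04 0 0 0 0",
)

```text
time: 4.63
tool_pos: [560.6, -28.9, 145.3]
tcp_rot: [-90.0, -0.0, -168.0]
ft_force: [-5.7, -0.9, 4.0]
finger_gap: 0.2
```

The force climbs at local x≈+4 mm, which matches the channel wall. Now around to the hopper side, raised to z≈158 so the flared knuckles clear the grip's top.

Call:
move_arm(
  motion="-1 -0.2 0 0 0 0; -2.5 -0.5 0.3 0 0 0; -3.1 0.4 0.9 0 0 0; -3.6 2.5 1.3 0 0 0; -4.1 4.7 1.3 0 0 0; -3.2 5.2 1.3 0 0 0; -1.3 5.6 1.3 0 0 0; 0.4 6 1.3 0 0 0; 0.9 6.1 1.3 0 0 0; 0.9 6.1 1.3 0 0 0",
)

```text
time: 5.47
tool_pos: [570.7, 33.0, 158.4]
tcp_rot: [-90.0, 0.1, -168.0]
ft_force: [0.5, 0.1, 0.2]
finger_gap: -0.2
```

Run:
```python
from bench import readout, eyes, r
import cv2,numpy as np
b=eyes.snapshot("scene")["image"][120:270,260:420]
cv2.imwrite("pics/c3.png",cv2.resize(b,None,fx=3.5,fy=3.5,interpolation=cv2.INTER_CUBIC))
s=readout.sense();print({k:np.round(s[k],2).tolist() for k in("time","tool_pos","tcp_rot","ft_force","finger_gap")})
```

```text
{'time': 5.52, 'tool_pos': [569.78, 32.67, 158.19], 'tcp_rot': [-90.02, -0.01, -168.0], 'ft_force': [-0.45, -0.51, -0.34], 'finger_gap': -0.03}
```

View pics/c3.png

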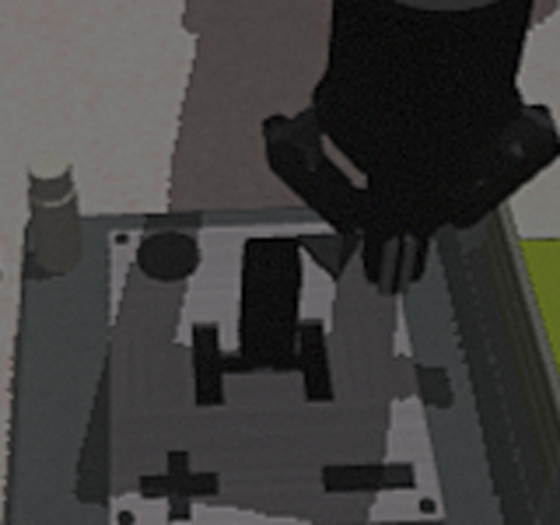

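Call:
move_arm(
  motion="0.2 -1 0 0 0 0; 0.5 -2.2 0 0 0 0; 0.6 -2.9 0 0 0 0; 0.75 -3.6 0 0 0 0; 0.9 -4.3 0 0 0 0; 1.05 -5 0 0 0 0; 1.2 -5.7 0 0 0 0; 1.35 -6.4 0 0 0 0; 1.45 -6.8 0 0 0 0; 1.45 -6.8 0 0 0 0",
)

```text
time: 6.35
tool_pos: [584.1, -36.8, 157.8]
tcp_rot: [-90.0, -0.0, -168.1]
ft_force: [-1.2, 1.5, -0.7]
finger_gap: 0.3
```

Call:
move_arm(
  motion="0.04 -0.2 0 0 0 0; 0.08 -0.4 0 0 0 0; 0.13 -0.6 0 0 0 0; 0.13 -0.6 0 0 0 0",
)

```text
time: 6.68
tool_pos: [585.5, -41.9, 158.3]
tcp_rot: [-90.0, 0.0, -168.0]
ft_force: [-0.3, 1.4, -0.6]
finger_gap: -0.3
```

Call:
move_arm(
  motion="0.04 -0.2 0 0 0 0; 0.08 -0.4 0 0 0 0; 0.08 -0.4 0 0 0 0",
)

```text
time: 6.93
tool_pos: [586.4, -46.1, 158.4]
tcp_rot: [-90.0, 0.0, -168.0]
ft_force: [-0.7, 2.2, -0.9]
finger_gap: -0.3
```

Call:
move_arm(
  motion="0.02 -0.1 0 0 0 0; 0.04 -0.2 0 0 0 0; 0.04 -0.2 0 0 0 0",
)

```text
time: 7.18
tool_pos: [586.8, -48.0, 158.3]
tcp_rot: [-90.0, 0.0, -168.0]
ft_force: [0.3, 2.0, -0.3]
finger_gap: 0.2
```

Call:
move_arm(
  motion="0.02 -0.1 0 0 0 0; 0.04 -0.2 0 0 0 0; 0.04 -0.2 0 0 0 0",
)

```text
time: 7.43
tool_pos: [587.1, -50.1, 158.3]
tcp_rot: [-90.0, 0.0, -168.0]
ft_force: [-0.5, 2.4, -0.9]
finger_gap: -0.0
```

Run:
```python
from bench import readout, eyes, r
import cv2,numpy as np
b=eyes.snapshot("scene")["image"][120:270,260:420]
cv2.imwrite("pics/c4.png",cv2.resize(b,None,fx=3.5,fy=3.5,interpolation=cv2.INTER_CUBIC))
s=readout.sense();print({k:np.round(s[k],2).tolist() for k in("time","tool_pos","tcp_rot","ft_force","finger_gap")})
```

```text
{'time': 7.48, 'tool_pos': [587.13, -49.98, 158.35], 'tcp_rot': [-89.99, 0.01, -168.03], 'ft_force': [-0.49, 2.48, 0.0], 'finger_gap': -0.29}
```

View pics/c4.png

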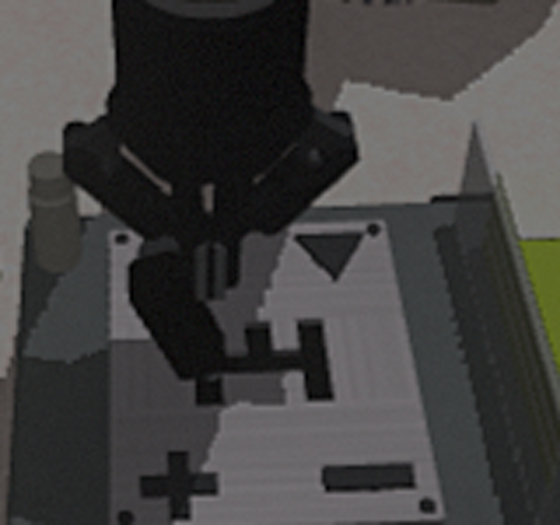

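Lever leans to -y, close to the channel's end; force is still just friction. Creeping on.

Call:
move_arm(
  motion="0.02 -0.1 0 0 0 0; 0.04 -0.2 0 0 0 0; 0.04 -0.2 0 0 0 0; 0.04 -0.2 0 0 0 0",
)

```text
time: 7.82
tool_pos: [587.5, -52.0, 158.3]
tcp_rot: [-90.0, 0.0, -168.0]
ft_force: [-0.8, 1.6, 0.0]
finger_gap: -0.1
```

Call:
move_arm(
  motion="0.02 -0.1 0 0 0 0; 0.04 -0.2 0 0 0 0; 0.04 -0.2 0 0 0 0; 0.04 -0.2 0 0 0 0",
)

```text
time: 8.15
tool_pos: [587.8, -53.7, 158.2]
tcp_rot: [-90.0, -0.0, -168.0]
ft_force: [0.5, 3.6, -0.1]
finger_gap: -0.1
```

Call:
move_arm(
  motion="0.02 -0.1 0 0 0 0; 0.04 -0.2 0 0 0 0; 0.04 -0.2 0 0 0 0; 0.04 -0.2 0 0 0 0",
)

```text
time: 8.48
tool_pos: [588.0, -54.7, 158.0]
tcp_rot: [-90.1, -0.0, -168.0]
ft_force: [-0.3, 8.1, -0.9]
finger_gap: -0.2
```

It's at the channel end: force is up to 8 N with the finger halted. Now around to the +x side.

Call:
move_arm(
  motion="-0.2 1 0 0 0 0; -0.6 2.7 0 0 0 0; 0.6 3.2 0 0 0 0; 2.5 3.6 0 0 0 0; 4.4 4 -0.3 0 0 0; 4.8 2.7 -0.6 0 0 0; 5.2 0.8 -0.8 0 0 0; 5.4 -0.4 -0.8 0 0 0; 5.4 -0.4 -0.8 0 0 0; 5.4 -0.4 -0.8 0 0 0",
)

```text
time: 9.32
tool_pos: [642.1, -60.8, 150.4]
tcp_rot: [-90.0, -0.0, -168.1]
ft_force: [-0.6, 0.5, 0.7]
finger_gap: -0.2
```

Run:
```python
from bench import readout, eyes, r
import cv2,numpy as np
a=eyes.snapshot("top")["image"][120:260,220:370];b=eyes.snapshot("scene")["image"][130:270,270:420]
cv2.imwrite("pics/c5.png",np.hstack([cv2.resize(x,(400,373),interpolation=cv2.INTER_CUBIC) for x in(a,b)]))
s=readout.sense();print({k:np.round(s[k],2).tolist() for k in("time","tool_pos","tcp_rot","ft_force","finger_gap")})
```

```text
{'time': 9.42, 'tool_pos': [642.05, -59.67, 150.54], 'tcp_rot': [-90.01, 0.01, -168.05], 'ft_force': [0.43, 0.41, -0.16], 'finger_gap': 0.08}
```

View pics/c5.png

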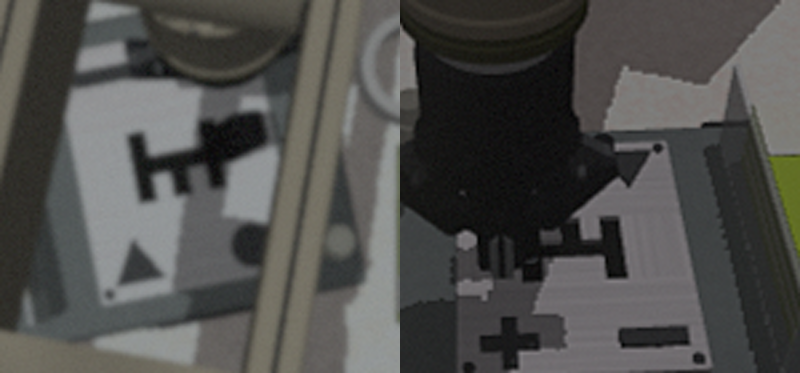

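The lever leans fully to -y at the end of the channel. The fingers stand on its +x side, so I push towards -x.

Call:
move_arm(
  motion="-0.8 -0.17 0 0 0 0; -1.8 -0.38 0 0 0 0; -2.4 -0.51 0 0 0 0; -3 -0.64 0 0 0 0; -3.6 -0.77 0 0 0 0; -4.2 -0.89 0 0 0 0; -4.7 -1 0 0 0 0; -5.1 -1.08 0 0 0 0; -5.1 -1.08 0 0 0 0",
)

```text
time: 10.17
tool_pos: [590.5, -70.8, 150.5]
tcp_rot: [-90.0, -0.0, -168.0]
ft_force: [1.1, 0.2, 1.2]
finger_gap: 0.2
```

Call:
move_arm(
  motion="-0.2 -0.04 0 0 0 0; -0.4 -0.08 0 0 0 0; -0.6 -0.13 0 0 0 0; -0.6 -0.13 0 0 0 0",
)

```text
time: 10.5
tool_pos: [584.7, -71.9, 149.9]
tcp_rot: [-90.0, -0.1, -168.0]
ft_force: [1.9, 1.5, 0.9]
finger_gap: -0.3
```

Call:
move_arm(
  motion="-0.15 -0.03 0 0 0 0; -0.3 -0.06 0 0 0 0; -0.3 -0.06 0 0 0 0; -0.3 -0.06 0 0 0 0",
)

```text
time: 10.83
tool_pos: [581.8, -72.5, 149.9]
tcp_rot: [-90.0, -0.1, -168.0]
ft_force: [1.4, 1.1, -1.2]
finger_gap: 0.3
```

Call:
move_arm(
  motion="-0.1 -0.02 0 0 0 0; -0.2 -0.04 0 0 0 0; -0.3 -0.06 0 0 0 0; -0.3 -0.06 0 0 0 0; -0.3 -0.06 0 0 0 0",
)

```text
time: 11.25
tool_pos: [579.1, -73.3, 150.3]
tcp_rot: [-90.0, -0.0, -168.0]
ft_force: [2.6, 1.4, -0.7]
finger_gap: 0.0
```

Call:
move_arm(
  motion="-0.1 -0.02 0 0 0 0; -0.2 -0.04 0 0 0 0; -0.2 -0.04 0 0 0 0; -0.2 -0.04 0 0 0 0",
)

```text
time: 11.58
tool_pos: [577.1, -73.6, 150.3]
tcp_rot: [-90.0, -0.0, -168.0]
ft_force: [2.2, 0.9, -0.7]
finger_gap: 0.0
```

Call:
move_arm(
  motion="-0.1 -0.02 0 0 0 0; -0.2 -0.04 0 0 0 0; -0.2 -0.04 0 0 0 0; -0.2 -0.04 0 0 0 0",
)

```text
time: 11.92
tool_pos: [575.4, -74.0, 150.4]
tcp_rot: [-90.0, 0.0, -168.0]
ft_force: [3.9, 1.0, -1.2]
finger_gap: -0.3
```

Call:
move_arm(
  motion="-0.1 -0.02 0 0 0 0; -0.2 -0.04 0 0 0 0; -0.2 -0.04 0 0 0 0; -0.2 -0.04 0 0 0 0",
)

```text
time: 12.25
tool_pos: [574.3, -74.2, 150.7]
tcp_rot: [-90.0, 0.1, -168.0]
ft_force: [8.5, 1.8, -2.8]
finger_gap: -0.1
```

Call:
move_arm(
  motion="-0.15 -0.03 0 0 0 0; -0.25 -0.05 0 0 0 0; -0.25 -0.05 0 0 0 0; -0.25 -0.05 0 0 0 0",
)

```text
time: 12.58
tool_pos: [573.3, -74.5, 151.2]
tcp_rot: [-89.9, 0.3, -168.0]
ft_force: [15.3, 2.8, -5.7]
finger_gap: 0.4
```

Call:
move_arm(
  motion="0.5 0.1 0 0 0 0; 2 0.4 0 0 0 0; 3.5 0.7 1 0 0 0; 5 1 4 0 0 0; 5 1 8 0 0 0; 4 3.5 9 0 0 0; 3.5 7 9 0 0 0; 3 10.5 9 0 0 0; 3 13 9 0 0 0; 3 13 9 0 0 0",
)

```text
time: 13.42
tool_pos: [599.7, 59.5, 240.3]
tcp_rot: [-90.1, -0.1, -167.8]
ft_force: [-0.7, 0.4, -0.2]
finger_gap: -0.0
```

Run:
```python
from bench import readout, eyes, r
import cv2,numpy as np
a=eyes.snapshot("top")["image"][120:260,220:370];b=eyes.snapshot("scene")["image"][130:270,270:420]
cv2.imwrite("pics/c6.png",np.hstack([cv2.resize(x,(400,373),interpolation=cv2.INTER_CUBIC) for x in(a,b)]))
s=readout.sense();print({k:np.round(s[k],2).tolist() for k in("time","tool_pos","tcp_rot","ft_force","finger_gap")})
```

```text
{'time': 13.52, 'tool_pos': [600.16, 55.71, 240.06], 'tcp_rot': [-89.97, -0.09, -167.91], 'ft_force': [0.41, 0.07, -1.12], 'finger_gap': -0.09}
```

View pics/c6.png

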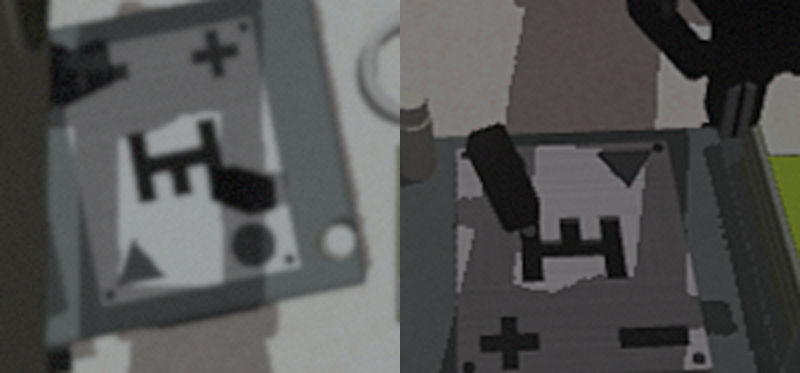

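Run:
```python
from bench import eyes
from h import *
th=np.radians(12);R=np.array([[np.cos(th),-np.sin(th),0],[np.sin(th),np.cos(th),0],[0,0,1]])
o0=np.array([580.4,-24,27])
im={n:cv2.resize(cv2.cvtColor(eyes.snapshot(n)["image"],cv2.COLOR_BGR2GRAY),None,fx=4,fy=4,interpolation=cv2.INTER_CUBIC).astype(float) for n in("scene","top")}
def hull(n,sx,sy,o):
    z=np.array([sx,sy,73.]);z/=np.linalg.norm(z);y=np.cross(z,[1,0,0]);y/=np.linalg.norm(y);x=np.cross(y,z)
    P=[o+R@(z*l+x*a*13+y*b*13) for l in(85,155) for a in(-1,1) for b in(-1,1)]
    return cv2.convexHull(np.array([4*proj(n,p)+1.5 for p in P],np.float32)).astype(np.int32)
def score(n,sx,sy,o):
    m=np.zeros(im[n].shape,np.uint8);cv2.fillConvexPoly(m,hull(n,sx,sy,o),1)
    k=np.ones((3,3),np.uint8);out=cv2.dilate(m,k,iterations=8)-cv2.dilate(m,k,iterations=2);inn=m-cv2.erode(m,k,iterations=6)
    return im[n][out>0].mean()-im[n][inn>0].mean()
for n in im:
    S=sorted([(score(n,sx,sy,o0),sx,sy) for sx in np.arange(-30,1,1.) for sy in np.arange(-36,-18,1.)],reverse=True)[:4]
    for s,sx,sy in S:
        g=120*np.array([sx,sy,73])/np.linalg.norm([sx,sy,73]);print(n,round(s,1),sx,sy,"grip",g[:2].round(1),"dist to round",np.hypot(*(g[:2]+[74,44])).round(1))
```

```text
scene 39.4 -20.0 -27.0 grip [-29.9 -40.3] dist to round 44.3
scene 38.8 -23.0 -28.0 grip [-33.9 -41.2] dist to round 40.2
scene 38.3 -21.0 -27.0 grip [-31.3 -40.2] dist to round 42.9
scene 38.0 -22.0 -28.0 grip [-32.5 -41.4] dist to round 41.6
top 37.4 -22.0 -29.0 grip [-32.4 -42.7] dist to round 41.7
top 37.2 -22.0 -28.0 grip [-32.5 -41.4] dist to round 41.6
top 37.1 -22.0 -30.0 grip [-32.2 -43.9] dist to round 41.8
top 36.7 -23.0 -32.0 grip [-33.3 -46.3] dist to round 40.8
```

```bash
python3 -c "
from bench import r
print(r.hand_in())"
```

```text
the job is handed in; nothing more can be done
None
```

The lever is in the round tag's slot, the near, -y one, and I have handed the job in. With the fingers shut, I pushed it in three steps:
1. Along +x, out of the middle slot to the far channel wall.
2. Along -y, to the end of the cross channel.
3. Along -x, into the slot until it stopped. The force rose to about 15 N against the slot's end.

**Lever position:** after backing off, I fitted the grip's outline in both cameras. It lies about 32 mm in x and 41–43 mm in y from the gate centre. That puts it about 42 mm from the round tag, where the limit is 46 mm. The top camera's best fits gave 41–42 mm. The scene camera was looser, at 40–44 mm, and its single best fit was 44.3 mm.

**Finger position:** in the second and third pushes the lever stopped 7–10 mm further on than I had worked out. I put this down to the finger sizes I assumed and the pose error; I did not check it further.

**Other checks:** the lever entered no other marked slot and was never pinched. The last pictures show the gripper clear of everything. The glue stick looks unmoved. I did not measure the carton, jar and tape roll again, but the fingers never went near them at low height. The job took about 13.6 s of the 48 s allowed.

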